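Put the vent reel in gear and wind it to its stop

ROBOT

A 6-joint arm with a two-finger parallel gripper is mounted at the origin on the work surface. World frame = base frame: x ahead of the robot, y to its left, z up, the work surface at z = 0. Lengths are in m, angles in rad, forces in N, time in s.
With the tool pointing down it reaches from about 0.375 to 0.9 m from the base axis. Payload 3.1 kg.
Tool frame: the origin (TCP) lies at the very end of the fingers, on their centre line; the grasp point (between the pads) lies 19 mm behind it; z points along the fingers, x is the direction in which the jaws open and shut, and the axes are right-handed (so a half turn about z gives the same grasp; the last joint's range is limited). The gripper opens to 87 mm and grips with 3 to 60 N. Pads are 19 mm wide; open, the fingers measure 117 mm over their backs; the gripper's body (75 mm by 190 mm) begins 51 mm behind the grasp point.
Start: joints at [-1.464, 0.527, 1.433, -0, 1.181, -0.178], TCP at [0.176, -0.6, 0.223] pointing down, gripper open.
Joint ranges: [-3.08, 3.08], [-0.75, 2.2], [0.22, 2.44], [-1.43, 4.57], [0, 2.65], [-2.85, 2.85]. Speed limits (rad/s): [2.79, 2.79, 3.14, 3.14, 3.14, 3.14].

INTERFACE

Orientations are given as a unit quaternion [x, y, z, w].
In Python, from rig import robot gives the robot as it stands. The module is installed in compiled form; this text tells all that it offers.
- The arm moves only by the shell command python3 -m creep 'ROWS' [OPENING] [FORCE]. ROWS is a JSON object of lists of equal length, an entry for each row: "dp": the shift along the tool's x, y, z in cm, a list of three; "turn": the turn, a rotation vector about the tool's x, y, z in degrees, a list of three. In form: {"dp": [[x, y, z], ...], "turn": [[wx, wy, wz], ...]}. A call has 1 to 20 rows; each row shifts and turns the commanded pose from where the row before left it, along the tool's axes as they then stand; what a row does not reach is not made up. A row lasts 1/10 s, in which the tool goes at most 50 mm and 8.59 degrees, less where a joint would pass 70% of its speed; a pose out of reach is approached as far as the arm can. A call is refused whole if a number of a shift passes 5 or a number of a turn 8.59, either way. A call with a gripper value outside its range is refused whole. OPENING is the gripper command: -1 is fully open, 1 is shut, values between are in proportion, set as the call begins (- or left out, the last holds). The fingers move at their own pace and stop on an object; FORCE is the grip in N (left out, the last holds). Time passes only in rows, so rows that do not move let the fingers close. It gives the time, the measured TCP pose, the force and the opening at its end, in the units of the state.
- robot.get_obs(): the state, without advancing time (a new reading comes with each control period).
- robot.camera(name): name is "scene" or "top" or "wrist"; returns the picture (420x560x3 uint8, red, green, blue); there is no depth.
- robot.calibration(name): a dict with "fx", "fy", "cx", "cy" (pixels), "rvec" (rotation vector, rad) and "tvec" (3), from world to camera coordinates, as OpenCV has them. Camera axes: x right, y down, z forward; pixel columns grow to the right and rows downward; lengths in m; the calibration is good to about 2 mm. The wrist camera is an equidistant fisheye: a pixel r from the principal point sees the ray r / f radians off the axis. A picture is of the moment at which its call begins: read the wrist's pose just before it. calibration takes no time and is no camera call; for the wrist camera it gives the pose at the moment of the call.
- robot.hand_in(): hands the job in, once; it reports no verdict.
Trained networks look in the newest picture that a camera, given by its name, has taken for a name from the list of things; names that differ only in an ending like _2 or _b are one class to them, and where a whole thing is asked for, a point or a joint stands for the part that bears it (a point fixed in the world has none). Each returns a list of dicts, best first, with "confidence" (0 to 1); they miss things now and then, are a little off and sometimes report something else, mostly with a low value. They report only what shows in the picture. A call takes as long as a camera call.
- robot.masks_of(name, camera): "pixels" (420x560 bool, what is visible of it).
- robot.tip_of(name, camera): "point" ([x, y, z] in m, in the coordinates of the camera as it stood for that picture, good to about 4 mm: a listed point, or the origin of a listed thing).
The state is a dict: "time": time; "q": joint angles; "joint_velocities": joint speeds; "joint_torque": joint torques, N m; "position": TCP position; "tool_rot": TCP orientation; "ft_force": force on the tool from outside, world axes, zero at the start; "moment": the same for the moment, N m; "grip_width": finger opening in m.
Only numpy, scipy, OpenCV 4.12 (cv2) and the standard library are available. Lean on these libraries where they do the work, as an engineer would, in place of code of your own. Each camera call takes 0.05 s, during which the arm holds its last target.

TASK

The overhauled vent reel bolted to the cart has to be wound to its stop. First move its shift lever out of the left lane, across the neutral slot and fully forward (away from the robot) into the far end of the right lane; the drum must not turn before the reel is in gear. Then set the loose crank fully down on the drum's hex and wind the drum clockwise with the crank until the drum's lug comes up against the stop post; never push the drum itself, leave the crank seated and the lever in gear, and do not disturb the other parts on the cart.

Things in the scene. Friction and masses are not known exactly. Their poses are not given: they have to be found in the camera images.
- gate_pivot (a point): Ball pivot of the shift lever, hidden in the grey housing at the left (+y) end of the fixed reel, 35 mm above the cart top. Axes are the reel's: x forward (away from the robot), y left, z up; the reel may stand turned up to 15 degrees. The housing is 130 mm (x) by 114 mm (y), centred on the pivot.
- gate_centre (a point): Centre of the aluminium gate plate on the housing, 112 mm above the cart top; axes as gate_pivot. H-shaped opening: two lanes along x, 15 mm left and right of centre, joined only by the neutral slot at x = 0. The tongues between the lanes are 16 mm wide and begin 7.5 mm ahead of and behind the centre: the 10 mm lever rod has 2.5 mm play each way in neutral, 5 mm at the knob.
- lever_knob (a point): Centre of the black ball knob (32 mm diameter) on the shift lever, 155 mm from the pivot, about 190 mm above the cart top; neck 18 mm thick from 12 to 24 mm under the centre, 10 mm rod below. It stands 155 mm x sin(shift_fwd) forward and 155 mm x cos(shift_fwd) x sin(shift_side) left of the pivot. It stays where left and takes 1 to 3 N to move.
- shift_fwd (a joint): Lever lean forward (reel +x, away from the robot), rad: 0 in neutral, +0.26 at the far ends of the lanes, -0.26 at the near ends. Starts anywhere in the left lane.
- shift_side (a joint): Lever lean to the left (reel +y), rad: +0.2 centred in the left lane, -0.2 centred in the right lane, end stops at +-0.225. It can change lane only with shift_fwd within about +-0.03.
- drum (a joint): Angle of the drum about its upright axis, rad, growing clockwise seen from above; end stop at 1.5, where the lug meets the stop post. Starts between 0.2 and 0.7. Turning needs about 0.2 N m; it stays where it is left.
- spool: The steel drum at the right (-y) end of the reel, 210 mm from the lever's pivot: two flanges of 110 mm diameter, 56 mm high over all, the origin on the upright axis under the lower flange, 24 mm above the cart top. It turns with the drum joint; its x axis passes through a corner of the hex.
- hex_foot (a point): Foot of the upright steel hex on the drum's axis, on the face of the upper flange, 80 mm above the cart top; axes as spool. The hex is 30 mm across flats and 26 mm high, tapered over its last 7 mm; corners at 0, 60, 120... degrees from its x axis.
- lug (a point): Lug on the drum's upper flange, 62 mm from the axis: a block 8 mm wide, 12 mm high, centred 86 mm above the cart top. At drum = 0 it stands 135 degrees anticlockwise (seen from above) from the reel's x.
- stop_post (a point): Top of the fixed stop post, an upright 12 mm steel pin, 95 mm tall above the cart top, 64 mm from the drum's axis, 40 degrees anticlockwise (seen from above) from the reel's x. The lug comes up against it at drum = 1.5.
- crank: Loose steel crank, about 0.45 kg, standing balanced on its hub. Origin: centre of the hub's underside, z up. Hub 48 mm across flats, 36 mm high, with a hex socket in its underside, 32 mm across flats, 28 mm deep, corners at 0, 60, 120... degrees from x. Flat arm 14 mm wide, 36 to 46 mm up, along x from -45 mm (28 mm counterweight ball) to +78 mm. Seated: origin on the hex foot.
- crank_boss (a point): Top centre of the square boss over the hub, 80 mm above the crank's origin: 24 by 24 mm, sides along the crank's x and y, from 36 to 80 mm up. Can be gripped across y. On the hex the crank has about 0.13 rad of turning play.
- crank_grip (a point): Top of the upright black handgrip at the end of the crank's arm: 24 mm diameter, from 46 to 96 mm above the crank's origin, 78 mm from its axis along +x.
- valve: Bystander: brass sprinkler valve, 96 mm long, 85 mm high, standing.
- tee: Bystander: white PVC tee, 96 mm long, 44 mm high, lying.
- gauge: Bystander: chrome pressure gauge, 70 mm diameter, 30 mm high, lying face up with its stem to the side.
- wrench: Bystander: aluminium wrench, 170 mm long, lying flat to the left of the reel.

How it is judged:
On the way, in this order (a step that is already met when the one before it is completed fails the run):
1. the lever has come across neutral and stands forward in the right lane (value of joint shift_fwd above 0.19 rad and value of joint shift_side below -0.12 rad), for 0.2 s.
2. the crank is down on the hex, the drum not yet at its stop (horizontal distance between crank and hex_foot below 0.006 m and z of crank in the frame of hex_foot below 0.006 m and angle between crank's own z axis and vertical below 0.15 rad and value of joint drum below 1.4 rad), for 0.1 s.
3. the drum is wound to its stop (value of joint drum above 1.42 rad), for 0.1 s.
At the end, for the whole second after the job is handed in: Lever at the far end of the right lane (shift_fwd above 0.19 rad, shift_side below -0.12 rad), drum at its stop (above 1.42 of 1.5 rad), crank left seated on the hex (within 6 mm sideways and in height, tilted less than 0.15 rad) and at rest (all of step 1 and value of joint drum above 1.42 rad and horizontal distance between crank and hex_foot below 0.006 m and z of crank in the frame of hex_foot below 0.006 m and angle between crank's own z axis and vertical below 0.15 rad and linear speed of crank below 0.02 m/s); the robot touches nothing.
It fails at once if the drum turned (lug moved over 12 mm) while the lever was not forward in the right lane (distance of lug from where it was at the start of the episode above 0.012 m and (value of joint shift_fwd below 0.15 rad or value of joint shift_side above -0.1 rad)).
It fails at once if the fingers pushed the drum itself with over 5 N (contact force between the fingers and spool above 5 N).
It fails at once if a bystander was moved over 30 mm (distance of any of valve, tee, gauge, wrench from where it was at the start of the episode above 0.03 m).
It also fails if it takes over 61 s, if anything falls off the work surface, if the arm or the gripper's body presses on something with over 40 N, if the wrist force passes 120 N, or if a joint passes its speed limit or range.

## Working session

There is one attempt and no reset: what is moved stays moved. The work goes in short steps, Python scripts to look and compute and a shell command to move; the robot and the scene stay as the last step left them, time stands still between calls to the robot, and variables do not carry over. Pictures are saved under pics/ and viewed, and the job is handed in when it is done.

```bash
mkdir -p pics; ls
python3 - <<'E'
from rig import robot
import cv2
o=robot.get_obs(); print({k:(v if not hasattr(v,'round') else v) for k,v in o.items()})
for c in ("scene","top","wrist"):
    im=robot.camera(c); cv2.imwrite(f"pics/a_{c}.png",cv2.cvtColor(im,cv2.COLOR_RGB2BGR)); print(c,robot.calibration(c))
E
```

```text
pics
{'time': 0.0, 'q': array([-1.46350745e+00,  5.28441195e-01,  1.43391397e+00, -2.98086351e-05,
        1.18136475e+00, -1.78491032e-01]), 'joint_velocities': array([ 0.00013987,  0.00047045, -0.00033755,  0.00093382,  0.00023575,
       -0.00065211]), 'joint_torque': array([-1.45348831e-04, -4.40045142e+01, -1.76594335e+01,  6.33193413e-02,
        5.81333600e-02, -1.59052288e-04]), 'position': array([ 0.17613703, -0.59890532,  0.22158325]), 'tool_rot': array([ 8.00598293e-01, -5.99200503e-01, -7.34938937e-04, -7.68999893e-04]), 'ft_force': array([-0.21936689, -0.00536604, -0.18622274]), 'moment': array([-0.04678962,  0.01363592, -0.02647896]), 'grip_width': 0.08679628045880994}
scene {'fx': 423.6782709392054, 'fy': 423.6782709392054, 'cx': 286.61852326624523, 'cy': 208.31690286345705, 'rvec': array([ 0.86809032,  2.48046935, -1.13622844]), 'tvec': array([ 0.45532217, -0.15329776,  1.37918741])}
top {'fx': 388.78488039142974, 'fy': 388.78488039142974, 'cx': 274.5660874701736, 'cy': 211.76921577515577, 'rvec': array([ 2.157346  , -2.19223268,  0.04305435]), 'tvec': array([0.03256502, 0.61840321, 0.98002501])}
wrist {'fx': 325.19226210127806, 'fy': 325.19226210127806, 'cx': 270.2089278834215, 'cy': 208.64931144631544, 'rvec': array([-2.31239543,  1.72791327,  0.26817025]), 'tvec': array([-0.62483306, -0.03631612,  0.3926583 ])}
```

View pics/a_scene.png

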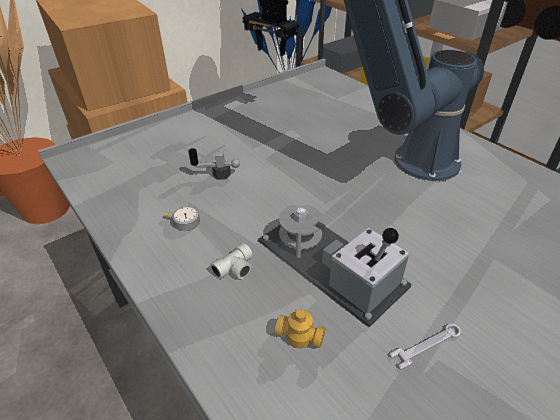

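View pics/a_top.png

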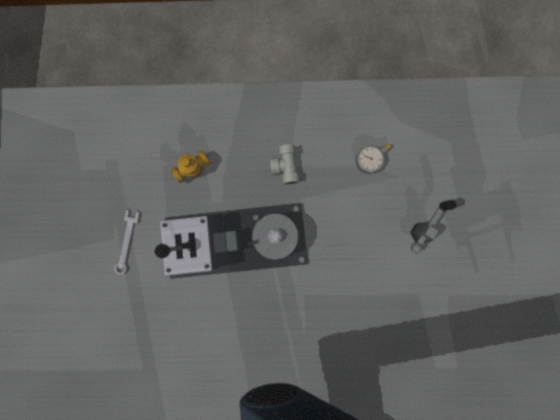

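```bash
cat > h.py <<'E'
import numpy as np, cv2
from rig import robot
from scipy.spatial.transform import Rotation as R
def cam(c):
    k=robot.calibration(c); return k, cv2.Rodrigues(k['rvec'])[0], k['tvec']
def tip(name,c,n=2):
    k,M,t=cam(c)
    out=[]
    for d in robot.tip_of(name,c)[:n]:
        p=np.array(d['point']); out.append((round(float(d['confidence']),2),(M.T@(p-t)).round(4)))
    return out
def proj(P,c):
    k,M,t=cam(c); P=np.atleast_2d(P); q=P@M.T+t
    if c=='wrist':
        r=np.hypot(q[:,0],q[:,1]); th=np.arctan2(r,q[:,2]); s=th/np.maximum(r,1e-9)
        return np.c_[k['cx']+k['fx']*q[:,0]*s,k['cy']+k['fy']*q[:,1]*s]
    return np.c_[k['cx']+k['fx']*q[:,0]/q[:,2],k['cy']+k['fy']*q[:,1]/q[:,2]]
def ray(uv,c,z):
    """world point of pixel at height z"""
    k,M,t=cam(c); x=(uv[0]-k['cx'])/k['fx']; y=(uv[1]-k['cy'])/k['fy']
    if c=='wrist':
        th=np.hypot(x,y); d=np.array([x/th*np.sin(th),y/th*np.sin(th),np.cos(th)])
    else: d=np.array([x,y,1.])
    d=M.T@d; o=-M.T@t; return o+d*(z-o[2])/d[2]
def snap(c,f):
    im=robot.camera(c); cv2.imwrite(f"pics/{f}.png",cv2.cvtColor(im,cv2.COLOR_RGB2BGR)); return im
E
python3 - <<'E'
from h import *
for n in ["gate_pivot","gate_centre","lever_knob","spool","hex_foot","lug","stop_post","crank","crank_boss","crank_grip","valve","tee","gauge","wrench"]:
    for c in ("scene","top"): print(n,c,tip(n,c))
print(robot.get_obs()['time'])
E
```

```text
gate_pivot scene [(0.26, array([0.5271, 0.2651, 0.1879]))]
gate_pivot top [(0.26, array([ 0.5574, -0.3505,  0.0802]))]
gate_centre scene [(0.6, array([0.5395, 0.2314, 0.1121]))]
gate_centre top [(0.97, array([0.5363, 0.2313, 0.1121])), (0.53, array([0.5548, 0.0258, 0.0212]))]
lever_knob scene [(0.65, array([0.5275, 0.2632, 0.1842]))]
lever_knob top [(0.66, array([0.5274, 0.2596, 0.1846]))]
spool scene [(0.7, array([0.5561, 0.0199, 0.0247]))]
spool top [(0.89, array([0.5521, 0.0251, 0.0235])), (0.36, array([ 0.7399, -0.0136, -0.0038]))]
hex_foot scene [(0.96, array([0.5587, 0.0238, 0.0798])), (0.73, array([0.5424, 0.4167, 0.0006]))]
hex_foot top [(0.68, array([0.559 , 0.0231, 0.0822]))]
lug scene [(0.68, array([0.5414, 0.082 , 0.0861])), (0.27, array([0.5553, 0.0226, 0.0791]))]
lug top [(0.59, array([0.5383, 0.086 , 0.0839]))]
stop_post scene [(0.7, array([ 0.6267, -0.4018,  0.099 ])), (0.65, array([ 0.5607, -0.3551,  0.0811]))]
stop_post top [(0.94, array([0.5994, 0.0675, 0.0967])), (0.24, array([ 0.7455, -0.0189, -0.0026]))]
crank scene [(0.65, array([ 0.5597, -0.3548,  0.0016]))]
crank top [(0.59, array([ 5.612e-01, -3.520e-01,  4.000e-04]))]
crank_boss scene [(0.79, array([ 0.5583, -0.3544,  0.0848]))]
crank_boss top [(0.92, array([ 0.5584, -0.3527,  0.0819]))]
crank_grip scene [(0.66, array([ 0.6272, -0.4012,  0.0995]))]
crank_grip top [(0.79, array([ 0.6216, -0.4032,  0.0966])), (0.15, array([ 0.752 , -0.2251, -0.0045]))]
valve scene []
valve top [(0.96, array([0.7408, 0.2368, 0.0033]))]
tee scene [(0.61, array([ 0.7416, -0.0127,  0.0032]))]
tee top [(0.62, array([ 0.7421, -0.0155,  0.    ]))]
gauge scene [(0.67, array([ 7.511e-01, -2.279e-01,  3.000e-04]))]
gauge top [(0.79, array([ 0.7528, -0.2261, -0.0028]))]
wrench scene [(0.79, array([0.5413, 0.4173, 0.0015]))]
wrench top [(0.95, array([ 0.5459,  0.4139, -0.0027])), (0.55, array([ 0.7536, -0.225 , -0.0054]))]
1.55
```

The networks and the pictures agree. The reel is turned about +5.7°, with gate (0.538, 0.231) and hex (0.558, 0.0237). The knob (0.5275, 0.261) is in the left lane, just behind neutral. The crank is at (0.559, -0.353), pointing about -36°. I'll turn the tool to the reel's yaw while rising, then travel to the knob.

```bash
python3 -m creep '{"dp":[[0,0,-0.4],[0,0,-0.4],[0,0,-0.4],[0,0,-0.4],[0,0,-0.4],[0,0,-0.4],[0,0,-0.4],[0,0,-0.4],[0,0,-0.4],[0,0,-0.4]],"turn":[[0,0,-8],[0,0,-8],[0,0,-8],[0,0,-8],[0,0,-8],[0,0,-8],[0,0,-8],[0,0,-8],[0,0,-8],[0,0,-7.4]]}' -1
python3 -m creep '{"dp":[[4,-2.8,0],[4,-2.8,0],[4,-2.8,0],[4,-2.8,0],[4,-2.8,0],[4,-2.8,0],[4,-2.8,0],[4,-2.8,0],[1,-4.5,0],[1,-4.5,0],[1,-4.5,0],[1,-4.5,0],[1,-4.5,0],[1,-4.5,0],[1,-4.5,0],[0,-4.5,0],[0,-4.5,0],[0,-4.5,0],[0,-2,0],[0,0,0]],"turn":[[0,0,0],[0,0,0],[0,0,0],[0,0,0],[0,0,0],[0,0,0],[0,0,0],[0,0,0],[0,0,0],[0,0,0],[0,0,0],[0,0,0],[0,0,0],[0,0,0],[0,0,0],[0,0,0],[0,0,0],[0,0,0],[0,0,0],[0,0,0]]}'
python3 - <<'E'
from h import *
im=snap("wrist","b_wrist"); print(robot.get_obs()['position'],R.from_quat(robot.get_obs()['tool_rot']).as_matrix().round(3))
for n in ["gate_centre","lever_knob","hex_foot","lug"]: print(n,tip(n,"wrist"))
E
```

```text
time: 2.55
position: [0.1762, -0.5996, 0.2627]
tool_rot: [0.999, 0.053, 0.0, -0.0]
ft_force: [0.1, -0.2, -0.7]
grip_width: 0.0872
time: 4.55
position: [0.4937, 0.1328, 0.2627]
tool_rot: [0.999, 0.053, 0.0, -0.0]
ft_force: [0.4, -0.3, 0.4]
grip_width: 0.0873
[0.49416702 0.1311186  0.26265554] [[ 0.995  0.104  0.   ]
 [ 0.104 -0.995 -0.   ]
 [ 0.     0.    -1.   ]]
gate_centre [(0.6, array([0.5413, 0.2359, 0.1093]))]
lever_knob [(0.87, array([0.5335, 0.261 , 0.188 ]))]
hex_foot [(0.56, array([0.5629, 0.0177, 0.0816]))]
lug [(0.82, array([0.5436, 0.0814, 0.0884]))]
```

View pics/b_wrist.png

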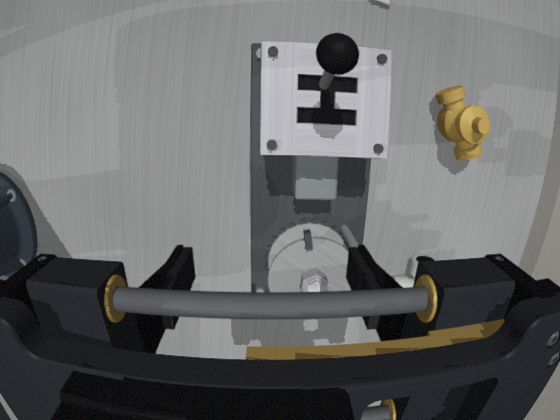

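The wrist view shows the knob at (337, 53), with its rod in the upper (left) lane at about the neutral slot (col 325). I'll go over it and descend.

```bash
python3 -m creep '{"dp":[[1.6,-4.2,0],[1.6,-4.2,0],[1.6,-4.2,0],[0,0,0],[0,0,2.4],[0,0,2.4],[0,0,2.4],[0,0,2.2],[0,0,0]],"turn":[[0,0,0],[0,0,0],[0,0,0],[0,0,0],[0,0,0],[0,0,0],[0,0,0],[0,0,0],[0,0,0]]}' -1
python3 - <<'E'
from h import *
snap("wrist","c_wrist");snap("scene","c_scene");snap("top","c_top"); print(robot.get_obs()['position'])
for n in ["gate_centre","lever_knob"]: print(n,[tip(n,c) for c in("wrist","scene","top")])
E
```

```text
time: 5.7
position: [0.5274, 0.2577, 0.1654]
tool_rot: [0.999, 0.049, -0.004, 0.001]
ft_force: [-0.5, -0.1, -1.1]
grip_width: 0.0867
[0.53048826 0.25948862 0.1694532 ]
gate_centre [[(0.97, array([0.5392, 0.2373, 0.1171]))], [(0.86, array([0.5367, 0.2289, 0.1105]))], [(0.55, array([0.5329, 0.2309, 0.112 ]))]]
lever_knob [[(0.66, array([0.5341, 0.2636, 0.19  ]))], [(0.66, array([0.5281, 0.265 , 0.1861])), (0.2, array([ 0.5597, -0.3549,  0.0022]))], [(0.44, array([0.5291, 0.2599, 0.1808]))]]
```

View pics/c_wrist.png

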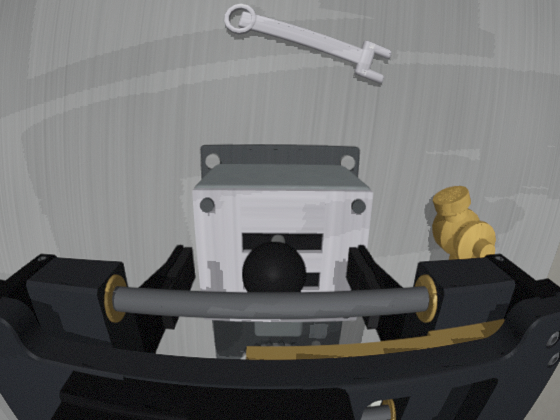

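View pics/c_scene.png

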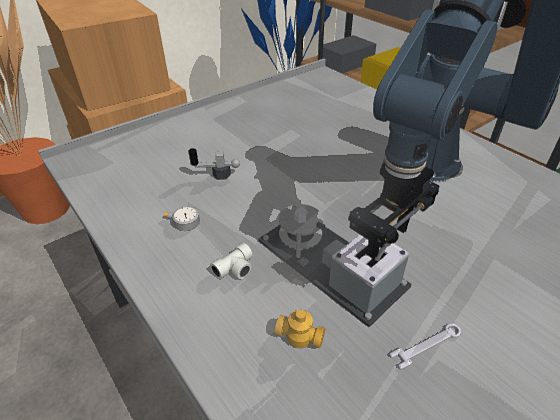

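The knob sits centred between the fingers at (273, 270) in the wrist picture. I'll nudge 3 mm to +y and close.

```bash
python3 -m creep '{"dp":[[0,-0.3,0],[0,0,0],[0,0,0],[0,0,0],[0,0,0],[0,0,0],[0,0,0],[0,0,0]],"turn":[[0,0,0],[0,0,0],[0,0,0],[0,0,0],[0,0,0],[0,0,0],[0,0,0],[0,0,0]]}' 1 15
python3 - <<'E'
from h import *
o=robot.get_obs(); print(o['position'],o['grip_width'],o['ft_force'].round(1))
E
```

```text
time: 6.95
position: [0.5291, 0.2633, 0.1685]
tool_rot: [0.999, 0.05, -0.0, 0.0]
ft_force: [-1.0, 0.9, -0.8]
grip_width: 0.0308
[0.52912435 0.26325388 0.16851937] 0.030840033118596098 [-1.   0.9 -0.8]
```

```bash
python3 -m creep '{"dp":[[0.25,0,0],[0.25,0,0],[0,0.5,0],[0,0.5,0],[0,0.5,0],[0,0.5,0],[0,0,0]],"turn":[[0,0,0],[0,0,0],[0,0,0],[0,0,0],[0,0,0],[0,0,0],[0,0,0]]}'
python3 - <<'E'
from h import *
snap("wrist","d_wrist")
o=robot.get_obs(); print(o['position'],o['grip_width'],o['ft_force'].round(1))
E
```

```text
time: 7.65
position: [0.5383, 0.244, 0.1706]
tool_rot: [0.999, 0.05, 0.003, -0.001]
ft_force: [-1.2, 1.0, 8.7]
grip_width: 0.0308
[0.53831191 0.2441311  0.17063242] 0.030862863069604462 [-1.5  0.8  9. ]
```

View pics/d_wrist.png

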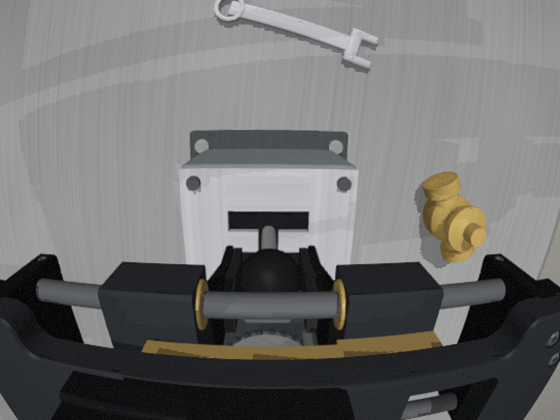

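The rod is in the neutral slot, with no sideways resistance. I'll continue across, following the arc.

```bash
python3 -m creep '{"dp":[[0,0.4,-0.2],[0,0.5,-0.1],[0,0.5,0],[0,0.5,0],[0,0.5,0.05],[0,0.5,0.1],[0,0.5,0.1],[0,0.4,0.1],[0,0.3,0.1],[0,0,0]],"turn":[[0,0,0],[0,0,0],[0,0,0],[0,0,0],[0,0,0],[0,0,0],[0,0,0],[0,0,0],[0,0,0],[0,0,0]]}'
python3 - <<'E'
from h import *
snap("wrist","e_wrist")
o=robot.get_obs(); print(o['position'],o['grip_width'],o['ft_force'].round(1))
E
```

```text
time: 8.7
position: [0.5411, 0.202, 0.1683]
tool_rot: [0.999, 0.05, 0.001, 0.001]
ft_force: [0.8, -1.8, 7.1]
grip_width: 0.0307
[0.54109307 0.2020662  0.16831165] 0.03128772919822112 [-0.3 -1.6  6.8]
```

View pics/e_wrist.png

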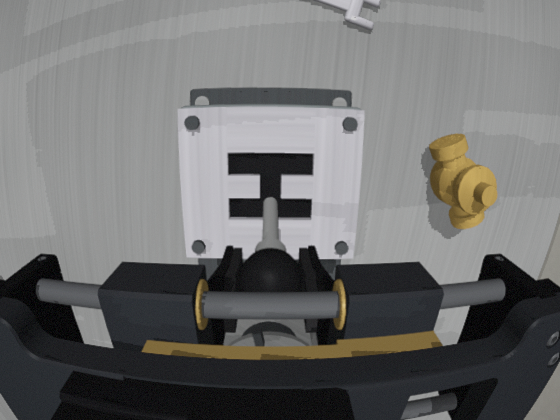

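The rod is now in the right lane at (270, 205). Next, forward along the lane, lowering along the arc.

```bash
python3 -m creep '{"dp":[[0.4,0.05,-0.05],[0.5,0,0],[0.5,0,0],[0.5,0,0.05],[0.5,0,0.1],[0.5,0,0.1],[0.5,0,0.15],[0.4,0,0.15],[0.3,0,0.1],[0,0,0],[0,0,0]],"turn":[[0,0,0],[0,0,0],[0,0,0],[0,0,0],[0,0,0],[0,0,0],[0,0,0],[0,0,0],[0,0,0],[0,0,0],[0,0,0]]}'
python3 - <<'E'
from h import *
snap("wrist","f_wrist")
o=robot.get_obs(); print(o['position'],o['grip_width'],o['ft_force'].round(1))
E
```

```text
time: 9.85
position: [0.5807, 0.2069, 0.1604]
tool_rot: [0.999, 0.05, -0.001, -0.0]
ft_force: [-2.7, -0.0, -3.1]
grip_width: 0.0301
[0.58063147 0.20687279 0.16038087] 0.03033823503217608 [-3.1  0.8 -4.6]
```

View pics/f_wrist.png

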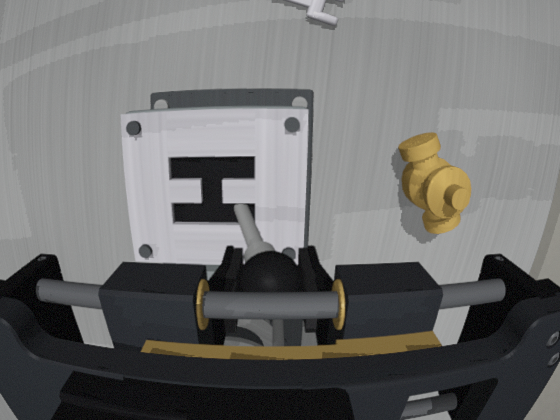

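The rod is close to the far end of the lane (lane end at col 256). I'll press slightly further to be sure of the stop, then release and check.

```bash
python3 -m creep '{"dp":[[0.3,0,0.05],[0.2,0,0],[0,0,0]],"turn":[[0,0,0],[0,0,0],[0,0,0]]}'
python3 -m creep '{"dp":[[0,0,0],[0,0,0],[0,0,0],[0,0,0],[0,0,-3],[0,0,-4],[0,0,-3],[0,0,0]],"turn":[[0,0,0],[0,0,0],[0,0,0],[0,0,0],[0,0,0],[0,0,0],[0,0,0],[0,0,0]]}' -1
python3 - <<'E'
from h import *
snap("wrist","g_wrist");snap("top","g_top");snap("scene","g_scene")
o=robot.get_obs(); print(o['position'],o['grip_width'],o['ft_force'].round(1))
for n in ["gate_centre","lever_knob","hex_foot","lug","crank_boss","stop_post"]: print(n,[tip(n,c,1) for c in("wrist","scene","top")])
E
```

```text
time: 10.2
position: [0.584, 0.2072, 0.1597]
tool_rot: [0.999, 0.05, -0.003, 0.0]
ft_force: [-5.8, -0.0, -2.1]
grip_width: 0.0305
time: 11.0
position: [0.5911, 0.2078, 0.2673]
tool_rot: [0.999, 0.05, 0.008, -0.001]
ft_force: [0.9, -0.5, 0.4]
grip_width: 0.0842
[0.58651929 0.2070848  0.26070405] 0.08608777718185069 [-0.9  0.   0.8]
gate_centre [[(0.57, array([0.53  , 0.2319, 0.1054]))], [(0.65, array([0.5382, 0.2307, 0.1125]))], [(0.66, array([0.5353, 0.2297, 0.1111]))]]
lever_knob [[(0.94, array([0.5775, 0.203 , 0.1741]))], [(0.61, array([0.578 , 0.2078, 0.1793]))], [(0.61, array([0.5775, 0.2041, 0.1768]))]]
hex_foot [[], [], [(0.91, array([0.5586, 0.0229, 0.0795]))]]
lug [[(0.63, array([0.5355, 0.0818, 0.0801]))], [(0.71, array([0.5384, 0.0838, 0.0855]))], [(0.91, array([0.5428, 0.084 , 0.0846]))]]
crank_boss [[(0.39, array([ 0.5413,  0.4144, -0.0031]))], [(0.75, array([ 0.5612, -0.3532,  0.0806]))], [(0.96, array([ 0.56  , -0.3497,  0.0799]))]]
stop_post [[(0.76, array([0.5995, 0.0663, 0.0863]))], [(0.87, array([0.6046, 0.068 , 0.093 ]))], [(0.73, array([0.6006, 0.067 , 0.0967]))]]
```

View pics/g_wrist.png

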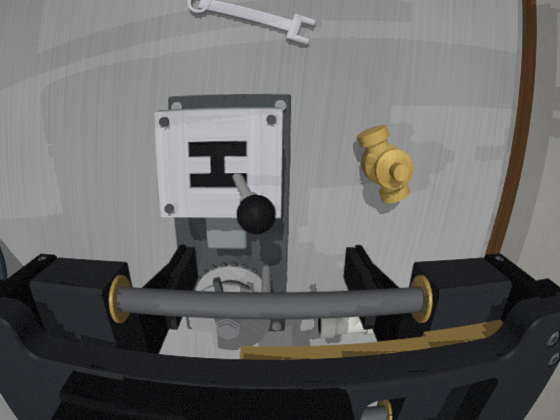

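The lever measures about (+0.25, -0.20) rad, so it's in gear at the end of the right lane. Now over to the crank.

```bash
python3 -m creep '{"dp":[[-0.3,4.8,0],[-0.3,4.8,0],[-0.3,4.8,0],[-0.3,4.8,0],[-0.3,4.8,0],[-0.3,4.8,0],[-0.3,4.8,0],[-0.3,4.8,0],[-0.3,4.8,0],[-0.3,4.8,0],[-0.3,4.8,0],[-0.3,4.8,0],[0,1.5,0],[0,0,0],[0,0,0],[0,0,0],[0,0,0],[0,0,0],[0,0,0],[0,0,0]],"turn":[[0,0,0],[0,0,0],[0,0,0],[0,0,0],[0,0,0],[0,0,0],[0,0,0],[0,0,0],[0,0,0],[0,0,0],[0,0,0],[0,0,0],[0,0,0],[0,0,-8],[0,0,-8],[0,0,-8],[0,0,-8],[0,0,-8],[0,0,-7.8],[0,0,0]]}'
python3 - <<'E'
from h import *
snap("wrist","h_wrist");snap("top","h_top");snap("scene","h_scene")
o=robot.get_obs(); print(o['position'],R.from_quat(o['tool_rot']).as_matrix()[:,0],o['q'])
for n in ["crank","crank_boss","crank_grip"]: print(n,[tip(n,c,1) for c in("wrist","scene","top")])
E
```

```text
time: 14.05
position: [0.6099, -0.3836, 0.2605]
tool_rot: [0.893, 0.451, 0.0, -0.0]
ft_force: [-0.4, 0.2, -0.4]
grip_width: 0.0873
[ 0.60986691 -0.38391321  0.26054193] [5.95385030e-01 8.03440492e-01 2.03563167e-04] [-7.16553599e-01  6.31894706e-01  1.11965970e+00  1.84506845e-04
  1.39032552e+00 -1.64963829e+00]
crank [[(0.91, array([ 0.5619, -0.3546, -0.0023]))], [(0.55, array([ 0.5579, -0.3561,  0.0026]))], [(0.72, array([ 0.5598, -0.3516, -0.002 ]))]]
crank_boss [[(0.8, array([ 0.5679, -0.3518,  0.0811]))], [(0.64, array([ 0.5599, -0.3507,  0.0768]))], [(0.92, array([ 0.5597, -0.3545,  0.0778]))]]
crank_grip [[(0.63, array([ 0.6257, -0.3997,  0.0987]))], [(0.77, array([ 0.6288, -0.4   ,  0.0947]))], [(0.62, array([ 0.6234, -0.4035,  0.0951]))]]
```

View pics/h_wrist.png

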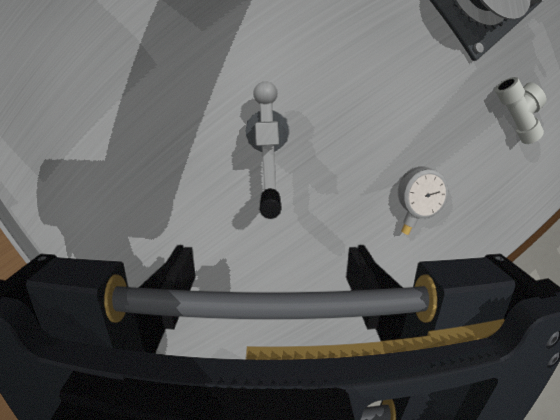

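View pics/h_top.png

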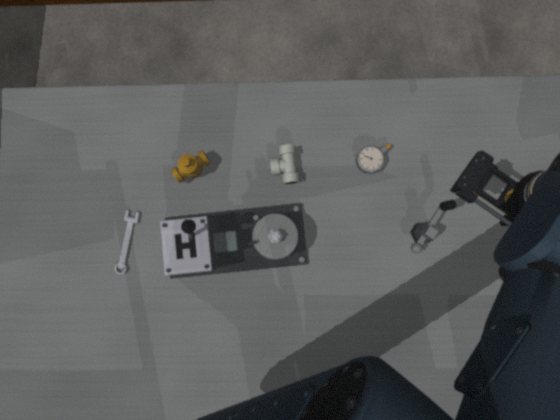

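Run:
```python
from h import *
a=ray((265,92),'wrist',.041); b=ray((267,132),'wrist',.08); g=ray((270,197),'wrist',.096)
for p,q in ((a,g),(b,g),(a,b)): d=q-p; print(p.round(4),q.round(4),np.degrees(np.arctan2(d[1],d[0])),np.hypot(*d[:2]))
im=cv2.imread('pics/h_wrist.png')[60:230,200:340]; cv2.imwrite('pics/h2.png',cv2.resize(im,None,fx=4,fy=3.5,interpolation=cv2.INTER_CUBIC))
```

```text
[ 0.524  -0.3282  0.041 ] [ 0.6165 -0.3892  0.096 ] -33.400975249166905 0.11083195665709913
[ 0.5613 -0.3524  0.08  ] [ 0.6165 -0.3892  0.096 ] -33.6708903665579 0.06642705868896143
[ 0.524  -0.3282  0.041 ] [ 0.5613 -0.3524  0.08  ] -32.99721333458027 0.04440673767447808
```

View pics/h2.png

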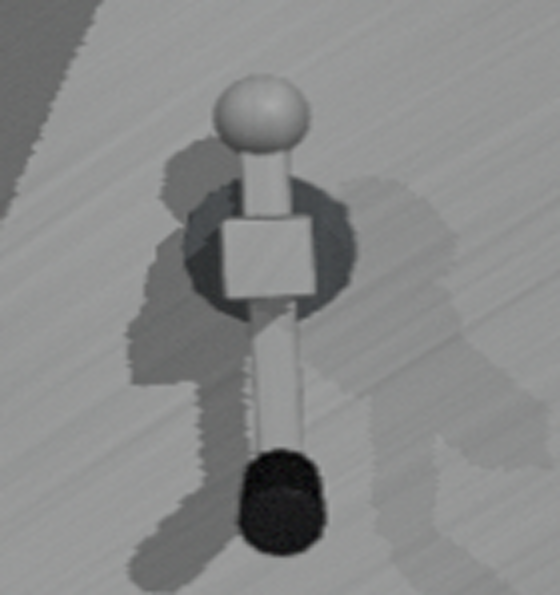

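The wrist picture shows the boss at (267, 133), the grip at (270, 206) and the counterweight ball at (265, 92). The crank is therefore nearly aligned with tool y. I'll move over the boss and part-way down.

```bash
python3 -m creep '{"dp":[[-0.2,-2.9,0],[-0.3,-2.9,0],[0,0,3],[0,0,4],[0,0,4],[0,0,1],[0,0,0]],"turn":[[0,0,-2],[0,0,0],[0,0,0],[0,0,0],[0,0,0],[0,0,0],[0,0,0]]}' -1
python3 - <<'E'
from h import *
snap("wrist","i_wrist");snap("scene","i_scene")
o=robot.get_obs(); print(o['position'],R.from_quat(o['tool_rot']).as_matrix()[:,0])
E
```

```text
time: 15.35
position: [0.5588, -0.3542, 0.1388]
tool_rot: [0.885, 0.466, -0.001, -0.002]
ft_force: [0.1, -0.5, -0.1]
grip_width: 0.0873
[ 0.56076867 -0.35588088  0.14220108] [ 5.65327064e-01  8.24866735e-01 -4.23156369e-04]
```

View pics/i_wrist.png

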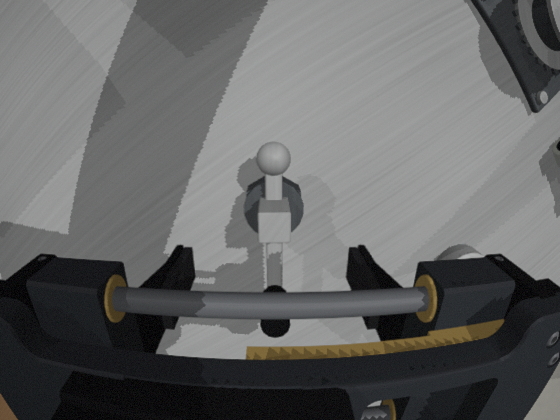

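View pics/i_scene.png

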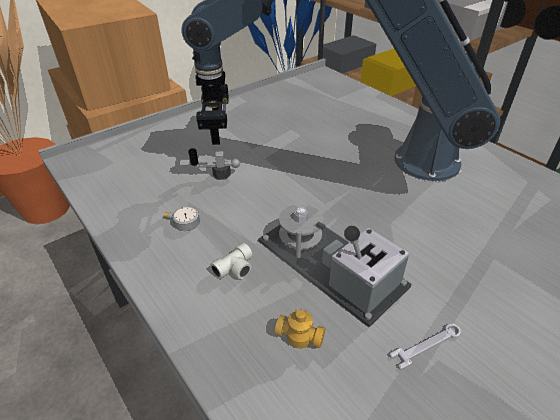

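Run:
```python
from h import *
print(ray((274.5,223),'wrist',.08),proj([.5605,-.3535,.08],'wrist'),proj([.5608,-.3559,.142],'wrist'))
im=cv2.imread('pics/i_wrist.png')[130:340,200:350]; cv2.imwrite('pics/i2.png',cv2.resize(im,None,fx=3,fy=3))
```

```text
[ 0.56275957 -0.35308616  0.08      ] [[272.30222835 220.9098183 ]] [[269.7139052  261.27032755]]
```

View pics/i2.png

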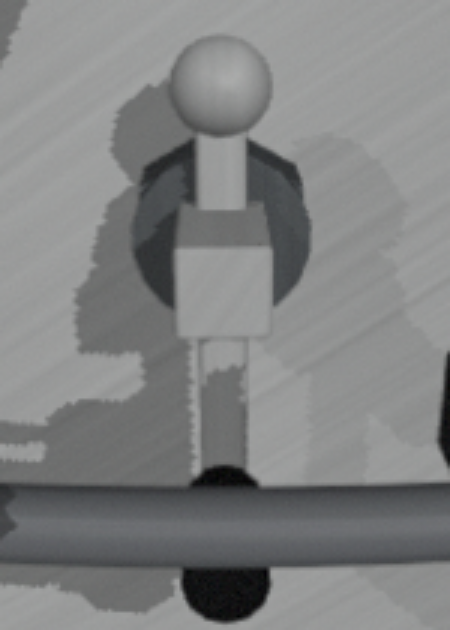

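```bash
python3 -m creep '{"dp":[[0.2,0,0],[0,0,3],[0,0,3],[0,0,2.5],[0,0,1],[0,0,0],[0,0,0]],"turn":[[0,0,0],[0,0,0],[0,0,0],[0,0,0],[0,0,0],[0,0,0],[0,0,0]]}' -1
python3 -m creep '{"dp":[[0,0,0],[0,0,0],[0,0,0],[0,0,0],[0,0,0],[0,0,0],[0,0,0],[0,0,0],[0,0,0]],"turn":[[0,0,0],[0,0,0],[0,0,0],[0,0,0],[0,0,0],[0,0,0],[0,0,0],[0,0,0],[0,0,0]]}' 1 45
python3 - <<'E'
from h import *
snap("wrist","j_wrist");snap("scene","j_scene")
o=robot.get_obs(); print(o['position'],R.from_quat(o['tool_rot']).as_matrix()[:,0],o['ft_force'].round(1),o['moment'].round(2),o['grip_width'])
E
```

```text
time: 16.15
position: [0.5619, -0.3541, 0.0472]
tool_rot: [0.885, 0.466, 0.001, 0.001]
ft_force: [0.5, -0.2, 1.2]
grip_width: 0.0872
time: 17.05
position: [0.5609, -0.353, 0.0455]
tool_rot: [0.885, 0.466, 0.0, -0.0]
ft_force: [0.0, -1.6, -3.9]
grip_width: 0.0237
[ 0.56091578 -0.35296646  0.04543992] [5.65363848e-01 8.24841513e-01 4.44546507e-04] [1.7 0.8 0.5] [ 0.15 -0.3  -0.03] 0.023578569443377533
```

View pics/j_wrist.png

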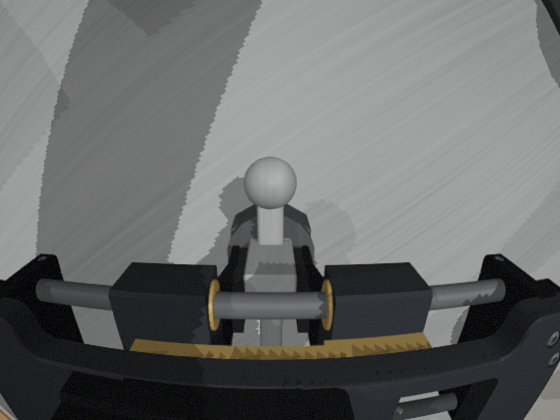

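View pics/j_scene.png

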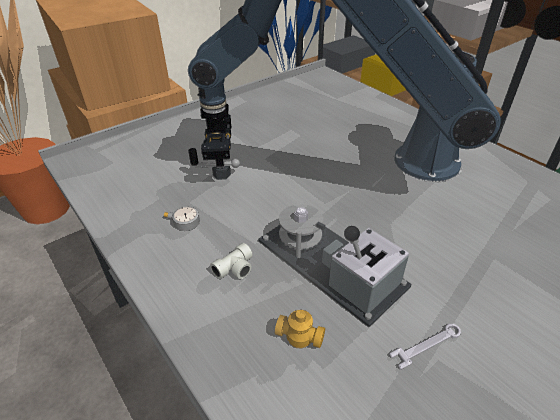

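Run:
```python
from h import *
o=robot.get_obs();M=R.from_quat(o['tool_rot']).as_matrix();p=o['position']
def loc(w): return (M.T@(np.array(w)-p)*1000).round(1)
print('ball',loc(ray((270.5,183),'wrist',.041)))
for n in ["crank","crank_boss","crank_grip"]: print(n,[(c,loc(tip(n,c,1)[0][1])) for c in("wrist","scene","top") if tip(n,c,1)])
print(robot.get_obs()['time'])
```

```text
ball [  0.4 -43.5   4.4]
crank [('wrist', array([-0.8,  2.5, 45.2])), ('scene', array([-2. ,  3.5, 42.5])), ('top', array([ 0.5, -1.7, 47.4]))]
crank_boss [('wrist', array([  3.1,   8.6, -29.7])), ('scene', array([ -1.8,   0.5, -37.4])), ('top', array([ -1.9,  -0.1, -32.4]))]
crank_grip [('scene', array([ -1. ,  79.5, -48.9])), ('top', array([ -6.3,  80.1, -49.7]))]
18.0
```

Firm grip: 23.6 mm opening. The crank origin is about 1.5 mm along tool +y from the TCP. I'll lift, turn to the hex's estimated yaw, and stop short of the reel so the wrist camera can see the hex.

```bash
python3 -m creep '{"dp":[[0,0,-2],[0,0,-4],[0,0,-5],[0,0,-4],[0,0,0],[4.2,-0.7,0],[4.2,-0.7,0],[4.2,-0.7,0],[4.2,-0.7,0],[4.2,-0.7,0],[4.2,-0.7,0],[4.2,-0.7,0],[4.1,-0.5,0],[0,0,0],[0,0,0]],"turn":[[0,0,0],[0,0,0],[0,0,0],[0,0,0],[0,0,-7.5],[0,0,0],[0,0,0],[0,0,0],[0,0,0],[0,0,0],[0,0,0],[0,0,0],[0,0,0],[0,0,0],[0,0,0]]}'
python3 - <<'E'
from h import *
snap("wrist","k_wrist");snap("scene","k_scene");snap("top","k_top")
o=robot.get_obs();M=R.from_quat(o['tool_rot']).as_matrix();p=o['position']
print(p,M[:,0],o['ft_force'].round(1),o['moment'].round(2),o['grip_width'])
def loc(w): return (M.T@(np.array(w)-p)*1000).round(1)
for n in ["crank","crank_boss","crank_grip"]: print(n,[(c,[loc(x[1]) for x in tip(n,c,1)]) for c in("wrist","scene","top")])
for n in ["hex_foot","spool","lug","stop_post","lever_knob"]: print(n,[tip(n,c,1) for c in("wrist","scene","top")])
E
```

```text
time: 19.5
position: [0.6633, -0.0294, 0.1944]
tool_rot: [0.852, 0.524, -0.002, -0.0]
ft_force: [-0.4, -1.5, -4.0]
grip_width: 0.0234
[ 0.66352294 -0.03163816  0.19494917] [ 0.4541166   0.89094119 -0.00138109] [ 0.   0.3 -4.1] [ 0.07 -0.12 -0.02] 0.02393751007777934
crank [('wrist', [array([-1.8,  3.8, 43.4])]), ('scene', [array([ 0.1, -3.4, 41. ])]), ('top', [array([ 1.1, -0.2, 44.4])])]
crank_boss [('wrist', [array([  2.9,   4.8, -33.6])]), ('scene', [array([ -2.3,  -3.3, -35.7])]), ('top', [array([ -2.5,   2.6, -33.5])])]
crank_grip [('wrist', [array([  -1. , -118.4,  111.9])]), ('scene', [array([ -4.3,  77.7, -54. ])]), ('top', [])]
hex_foot [[(0.86, array([0.5599, 0.0197, 0.0835]))], [(0.63, array([0.5583, 0.0228, 0.0788]))], [(0.67, array([0.5565, 0.0226, 0.0789]))]]
spool [[(0.92, array([0.5618, 0.0231, 0.0262]))], [(0.73, array([0.5605, 0.0215, 0.0247]))], [(0.55, array([0.5554, 0.0222, 0.0232]))]]
lug [[(0.91, array([0.5438, 0.0838, 0.0861]))], [(0.65, array([0.5398, 0.0826, 0.0874]))], []]
stop_post [[(0.73, array([0.6104, 0.0659, 0.0956]))], [(0.62, array([0.602 , 0.0671, 0.0965]))], [(0.66, array([0.6007, 0.0686, 0.0971]))]]
lever_knob [[(0.23, array([0.5606, 0.0204, 0.0828]))], [(0.76, array([0.5806, 0.2103, 0.181 ]))], [(0.66, array([0.5785, 0.2065, 0.182 ]))]]
```

View pics/k_wrist.png

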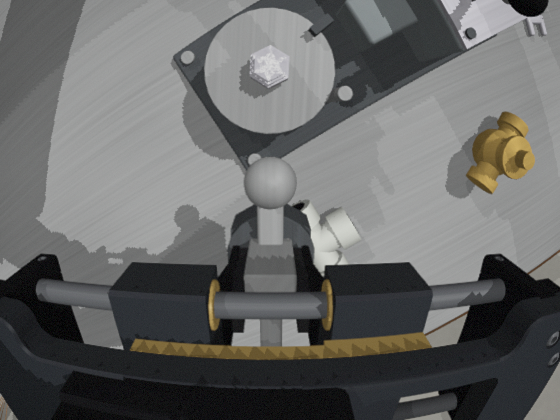

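View pics/k_scene.png

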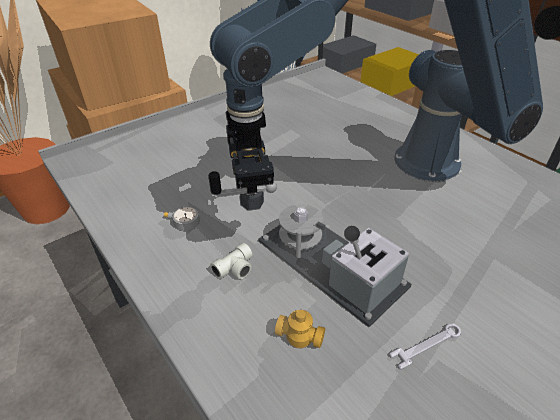

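The hex shows clearly at (269, 68), with the lug at (318, 27). I'll overlay the model to check its position and yaw.

Run:
```python
from h import *
im=cv2.imread('pics/k_wrist.png'); S=7;x0,y0,w,h=190,5,110,85
x0=225
v0=cv2.resize(im[y0:y0+h,x0:x0+w],None,fx=S,fy=S,interpolation=cv2.INTER_CUBIC)
v=v0.copy()
c=np.array([.5585,.0228])
for z,col in((.080,(0,0,255)),(.099,(0,255,0))):
    a=np.radians(-26.9+60*np.arange(6)); r=.015/np.cos(np.pi/6)
    P=np.c_[c[0]+r*np.cos(a),c[1]+r*np.sin(a),np.full(6,z)]
    q=(proj(P,'wrist')-[x0-.5,y0-.5])*S
    cv2.polylines(v,[q.astype(int)],True,col,1)
t=np.radians(np.arange(0,360,5)); P=np.c_[c[0]+.055*np.cos(t),c[1]+.055*np.sin(t),np.full(72,.08)]
cv2.polylines(v,[((proj(P,'wrist')-[x0-.5,y0-.5])*S).astype(int)],True,(255,0,0),1)
cv2.imwrite('pics/k2.png',v);cv2.imwrite('pics/k3.png',v0)
```

```text
(no output)
```

View pics/k2.png

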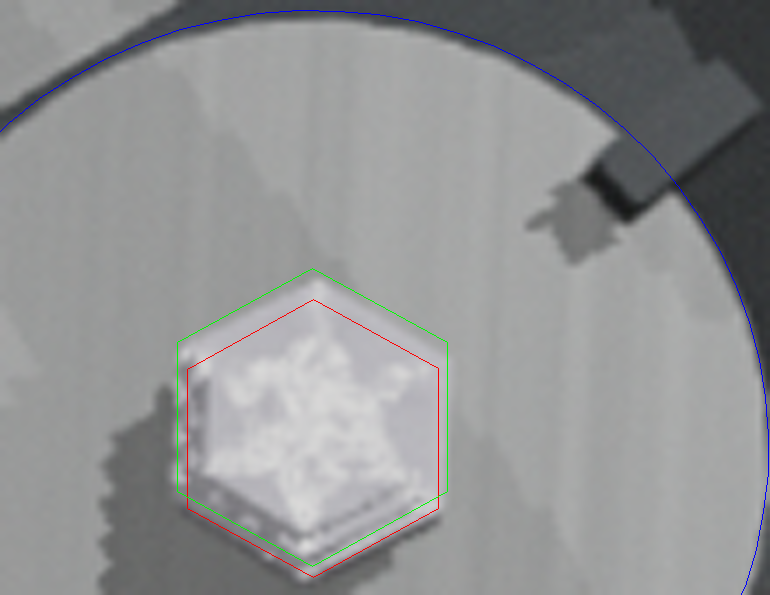

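View pics/k3.png

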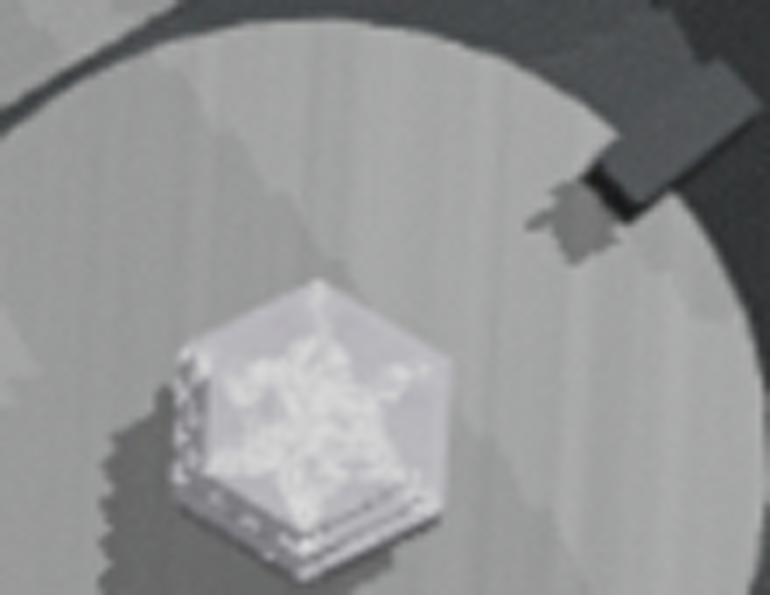

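The model overlay fits within about 1 mm; the hex is about 1.7° further clockwise (corner yaw about -28.5°). Moving over the hex at height.

```bash
python3 -m creep '{"dp":[[0,0,0],[-0.1,-2.9,0],[-0.1,-3,0],[-0.1,-3,0],[0,-2.9,0],[0,0,0],[0,0,0]],"turn":[[0,0,1.5],[0,0,0],[0,0,0],[0,0,0],[0,0,0],[0,0,0],[0,0,0]]}'
python3 - <<'E'
from h import *
Q=[]
for i,c in enumerate(("scene","top","wrist")):
    Q.append(robot.get_obs()['position']); snap(c,"l_"+c)
Q.append(robot.get_obs()['position']); o=robot.get_obs()
print(np.array(Q).round(4),R.from_quat(o['tool_rot']).as_matrix()[:,[0,2]].round(4),o['ft_force'].round(1))
for n in ["crank","crank_boss","crank_grip","hex_foot","spool"]: print(n,[tip(n,c,1) for c in("wrist","scene","top")])
print(robot.get_obs()['time'])
E
```

```text
time: 21.55
position: [0.5592, 0.0237, 0.1961]
tool_rot: [0.859, 0.512, 0.001, 0.001]
ft_force: [0.0, 0.3, -4.3]
grip_width: 0.0238
[[0.5592 0.0237 0.1961]
 [0.5603 0.0233 0.1962]
 [0.5606 0.023  0.1961]
 [0.5606 0.0229 0.196 ]] [[ 4.766e-01  2.300e-03]
 [ 8.791e-01 -5.000e-04]
 [ 7.000e-04 -1.000e+00]] [ 0.8  0.3 -3.7]
crank [[(0.63, array([0.5602, 0.0177, 0.1528]))], [(0.68, array([0.5598, 0.0243, 0.1537]))], []]
crank_boss [[(0.89, array([0.5653, 0.0263, 0.2294]))], [(0.59, array([ 0.6292, -0.0169,  0.2488]))], []]
crank_grip [[(0.69, array([0.5641, 0.0225, 0.2287]))], [(0.74, array([ 0.6274, -0.0179,  0.2452]))], [(0.42, array([ 0.6262, -0.0173,  0.2459]))]]
hex_foot [[(0.22, array([0.5652, 0.0237, 0.2313]))], [(0.96, array([0.5561, 0.0236, 0.079 ]))], []]
spool [[], [(0.72, array([0.5574, 0.0237, 0.0257]))], []]
22.45
```

View pics/l_scene.png

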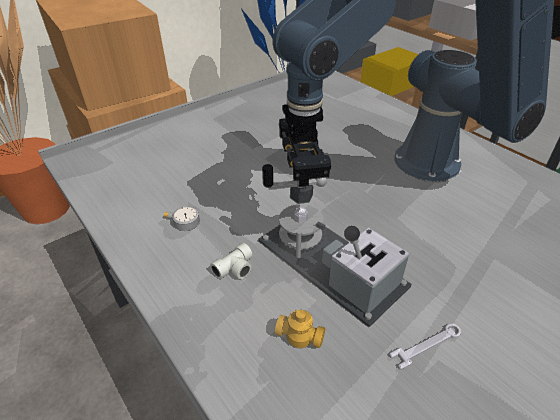

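View pics/l_wrist.png

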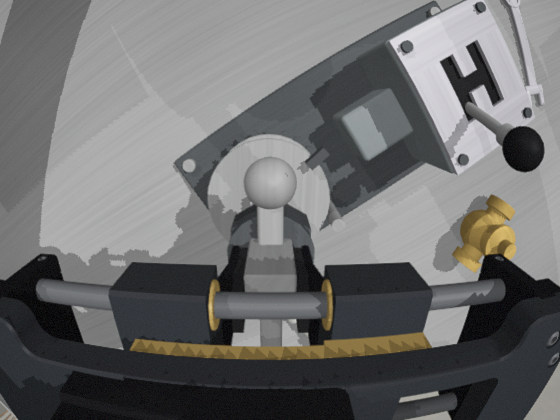

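```bash
python3 -m creep '{"dp":[[-0.1,-0.25,0],[0,0,1.5],[0,0,1.5],[0,0,1],[0,0,0],[0,0,0]],"turn":[[0,0,0],[0,0,0],[0,0,0],[0,0,0],[0,0,0],[0,0,0]]}'
python3 - <<'E'
from h import *
Q=[]
for c in ("scene","top","wrist"):
    Q.append(robot.get_obs()['position']); snap(c,"m_"+c)
o=robot.get_obs(); print(np.array(Q).round(4),o['ft_force'].round(1))
for n in ["crank","crank_grip","hex_foot"]: print(n,[tip(n,c,1) for c in("wrist","scene","top")])
im=cv2.imread('pics/m_scene.png')[130:270,230:380]; cv2.imwrite('pics/m2.png',cv2.resize(im,None,fx=4,fy=4,interpolation=cv2.INTER_CUBIC))
E
```

```text
time: 23.05
position: [0.5566, 0.0237, 0.1556]
tool_rot: [0.859, 0.512, 0.0, -0.0]
ft_force: [0.4, -0.6, -4.2]
grip_width: 0.0235
[[0.5566 0.0237 0.1556]
 [0.557  0.0237 0.156 ]
 [0.5571 0.0237 0.1563]] [-0.4  0.3 -4.2]
crank [[(0.67, array([0.5568, 0.0188, 0.1118]))], [(0.67, array([0.5524, 0.0212, 0.1124]))], []]
crank_grip [[(0.46, array([0.5417, 0.0805, 0.0891]))], [(0.61, array([ 0.6275, -0.0152,  0.2092]))], [(0.42, array([ 0.6258, -0.0177,  0.2031]))]]
hex_foot [[], [(0.57, array([0.5573, 0.0249, 0.0795]))], []]
```

View pics/m2.png

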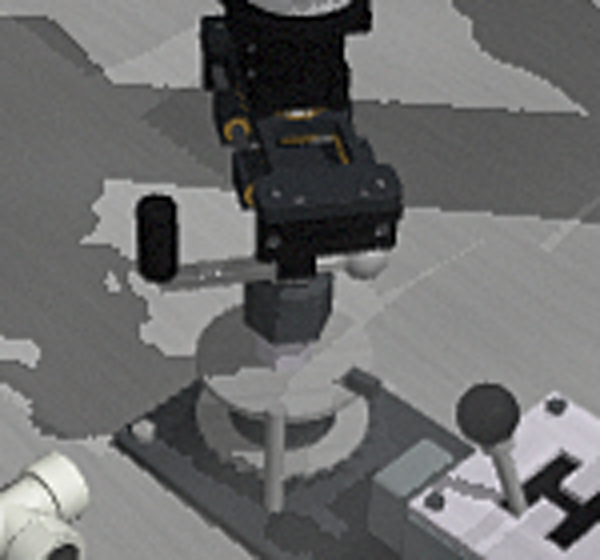

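Run:
```python
from h import *
S=6;x0,y0,w,h=265,185,65,85
im=cv2.imread('pics/m_scene.png')
v=cv2.resize(im[y0:y0+h,x0:x0+w],None,fx=S,fy=S,interpolation=cv2.INTER_CUBIC); v0=v.copy()
def dr(P,col): cv2.polylines(v,[((proj(P,'scene')-[x0-.5,y0-.5])*S).astype(int)],True,col,1)
c=np.array([.5583,.0228]); t=np.radians(np.arange(0,360,5))
dr(np.c_[c[0]+.055*np.cos(t),c[1]+.055*np.sin(t),np.full(72,.08)],(255,0,0))
k=np.array([.5571,.0237])+.0015*np.array([.879,-.477])
a=np.radians(-28.5+60*np.arange(6)); r=.024/np.cos(np.pi/6)
for z in(.1108,.1468): dr(np.c_[k[0]+r*np.cos(a),k[1]+r*np.sin(a),np.full(6,z)],(0,255,0))
cv2.imwrite('pics/m3.png',np.hstack([v0,v]))
```

```text
(no output)
```

View pics/m3.png

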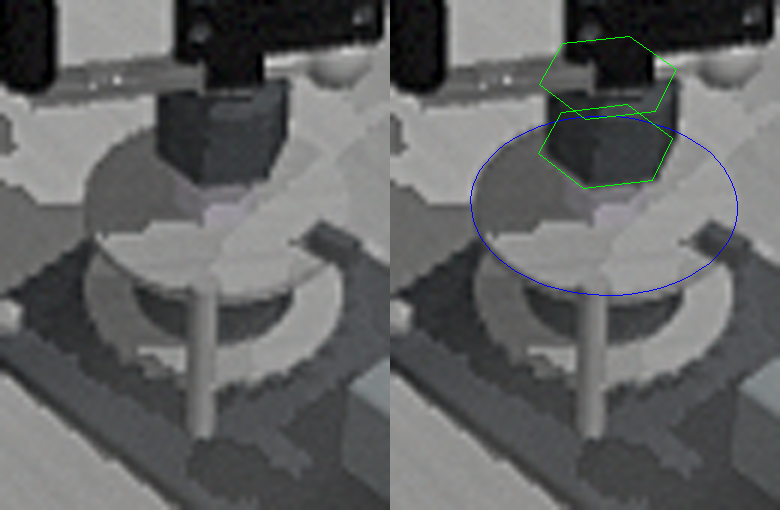

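The overlay puts the hub about 1 mm off the hex, along tool y. I'll correct that and lower onto the taper, watching the force.

```bash
python3 -m creep '{"dp":[[0,0.1,0],[0,0,0.4],[0,0,0.4],[0,0,0.4],[0,0,0]],"turn":[[0,0,0],[0,0,0],[0,0,0],[0,0,0],[0,0,0]]}'
python3 - <<'E'
from h import *
Q=[robot.get_obs()['position']];snap('scene','n_scene'); Q.append(robot.get_obs()['position'])
o=robot.get_obs(); print(np.array(Q).round(4),o['ft_force'].round(1),o['moment'].round(2))
E
```

```text
time: 24.15
position: [0.5568, 0.0233, 0.1426]
tool_rot: [0.859, 0.512, -0.001, -0.0]
ft_force: [0.7, 0.8, -4.7]
grip_width: 0.0239
[[0.5568 0.0233 0.1426]
 [0.557  0.0233 0.143 ]] [ 0.2 -0.5 -4.1] [ 0.11 -0.12  0.01]
```

At z = 0.143 the hex is already about 8 mm inside the socket, with no contact force. Lowering the rest.

```bash
python3 -m creep '{"dp":[[0,0,0.5],[0,0,0.5],[0,0,0.4],[0,0,0.3],[0,0,0.1],[0,0,0]],"turn":[[0,0,0],[0,0,0],[0,0,0],[0,0,0],[0,0,0],[0,0,0]]}'
python3 - <<'E'
from h import *
Q=[robot.get_obs()['position']];snap('scene','o_scene'); snap('wrist','o_wrist');Q.append(robot.get_obs()['position'])
o=robot.get_obs(); print(np.array(Q).round(4),o['ft_force'].round(1),o['moment'].round(2))
im=cv2.imread('pics/o_scene.png')[130:270,230:380]; cv2.imwrite('pics/o2.png',cv2.resize(im,None,fx=4,fy=4,interpolation=cv2.INTER_CUBIC))
for n in ["lug","lever_knob","crank","hex_foot"]: print(n,tip(n,"scene",1))
E
```

```text
time: 24.8
position: [0.5573, 0.0233, 0.1255]
tool_rot: [0.859, 0.512, -0.0, 0.0]
ft_force: [-1.0, -0.1, -4.1]
grip_width: 0.0235
[[0.5573 0.0233 0.1255]
 [0.5575 0.0233 0.1256]] [-1.2 -0.5 -4.4] [ 0.06 -0.17 -0.03]
lug [(0.96, array([0.5416, 0.0796, 0.0878]))]
lever_knob [(0.84, array([0.5764, 0.2063, 0.1832]))]
crank [(0.79, array([0.555 , 0.0226, 0.0828]))]
hex_foot [(0.69, array([0.6025, 0.0667, 0.0941]))]
```

View pics/o2.png

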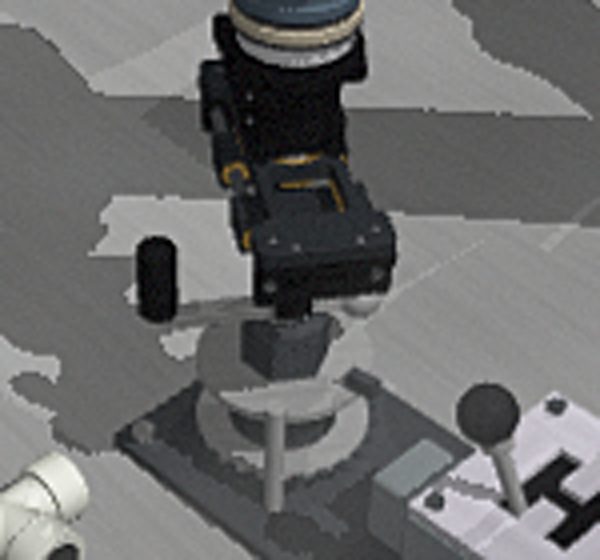

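```bash
python3 -m creep '{"dp":[[0,0,0.1],[0,0,0.1],[0,0,0]],"turn":[[0,0,0],[0,0,0],[0,0,0]]}'
```

```text
time: 25.4
position: [0.5576, 0.0233, 0.1253]
tool_rot: [0.859, 0.512, 0.0, 0.0]
ft_force: [-2.9, 0.7, 6.1]
grip_width: 0.0239
```

Seated: a further 2 mm command produced contact force, with the crank origin at 0.080. Now winding clockwise (+z turn) with a 60 N grip, compensating the 1.5 mm offset.

```bash
python3 -m creep '{"dp":[[0,0,-0.1],[0,0,0],[0.02,0,0],[0.02,0,0],[0.02,0,0],[0.02,0,0],[0.02,0,0],[0.02,0,0],[0.02,0,0],[0.02,0,0],[0,0,0],[0,0,0]],"turn":[[0,0,0],[0,0,0],[0,0,5],[0,0,5],[0,0,5],[0,0,5],[0,0,5],[0,0,5],[0,0,5],[0,0,5],[0,0,0],[0,0,0]]}' 1 60
python3 - <<'E'
from h import *
snap('scene','p_scene'); snap('wrist','p_wrist');snap('top','p_top')
o=robot.get_obs(); M=R.from_quat(o['tool_rot']).as_matrix(); print(o['position'],np.degrees(np.arctan2(M[1,0],M[0,0])),o['ft_force'].round(1),o['moment'].round(2),o['grip_width'])
im=cv2.imread('pics/p_scene.png')[130:270,230:380]; cv2.imwrite('pics/p2.png',cv2.resize(im,None,fx=4,fy=4,interpolation=cv2.INTER_CUBIC))
for n in ["lug","lever_knob","crank","hex_foot","stop_post"]: print(n,[tip(n,c,1) for c in("scene","top")])
E
```

```text
time: 26.6
position: [0.5574, 0.023, 0.1253]
tool_rot: [0.982, 0.188, -0.001, 0.001]
ft_force: [-4.2, -3.9, 6.3]
grip_width: 0.0235
[0.55740139 0.02298573 0.1252711 ] 21.6130553841263 [-4.1 -3.8  6.1] [-0.79  0.79 -0.11] 0.023294579349865216
lug [[(0.68, array([0.5405, 0.2316, 0.1142]))], [(0.3, array([0.5787, 0.2068, 0.1787]))]]
lever_knob [[(0.76, array([0.5794, 0.2092, 0.1784]))], [(0.57, array([0.579 , 0.2044, 0.1809]))]]
crank [[(0.76, array([0.5544, 0.0233, 0.0823]))], []]
hex_foot [[(0.57, array([0.5558, 0.0246, 0.0815]))], []]
stop_post [[(0.88, array([0.6001, 0.0668, 0.0935]))], [(0.67, array([0.6026, 0.0642, 0.0945]))]]
```

View pics/p2.png

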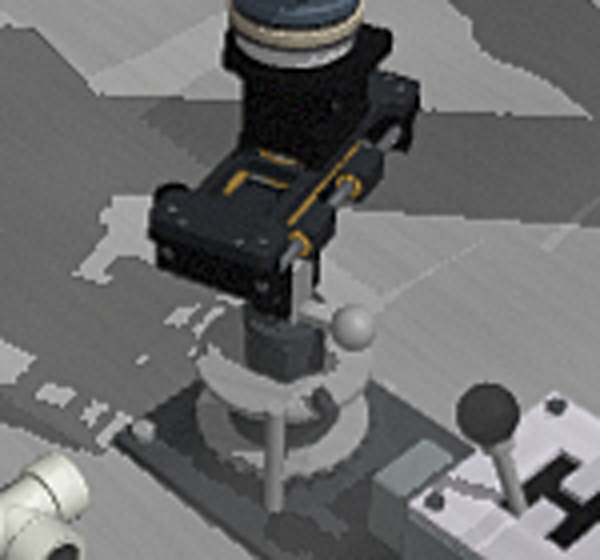

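The lug has moved round to (320, 400) in this crop and is nearing the post at (275, 415). Continuing in the same way.

```bash
python3 -m creep '{"dp":[[0.02,0,0],[0.02,0,0],[0.02,0,0],[0.02,0,0],[0,0,0],[0,0,0]],"turn":[[0,0,5],[0,0,5],[0,0,5],[0,0,4],[0,0,0],[0,0,0]]}' 1 60
python3 - <<'E'
from h import *
snap('scene','q_scene'); snap('wrist','q_wrist')
o=robot.get_obs(); M=R.from_quat(o['tool_rot']).as_matrix(); print(o['position'],np.degrees(np.arctan2(M[1,0],M[0,0])),o['ft_force'].round(1),o['moment'].round(2),o['joint_torque'].round(2),o['grip_width'])
im=cv2.imread('pics/q_scene.png')[130:270,230:380]; cv2.imwrite('pics/q2.png',cv2.resize(im,None,fx=4,fy=4,interpolation=cv2.INTER_CUBIC))
for n in ["lug","crank","hex_foot"]: print(n,[tip(n,c,1) for c in("scene",)])
E
```

```text
time: 27.85
position: [0.5574, 0.0231, 0.1253]
tool_rot: [1.0, 0.023, -0.002, 0.001]
ft_force: [-4.6, -5.8, 6.5]
grip_width: 0.0238
[0.55744357 0.02302051 0.12526176] 2.6221138573637206 [-6.1 -4.6  8. ] [-0.83  1.06 -0.1 ] [  2.67 -37.75 -14.1    1.29  -1.52  -0.09] 0.023277095933672765
lug [[(0.92, array([0.5894, 0.0721, 0.0832]))]]
crank [[(0.94, array([0.5552, 0.0199, 0.0841]))]]
hex_foot [[(0.76, array([0.5557, 0.0226, 0.0806]))]]
```

View pics/q2.png

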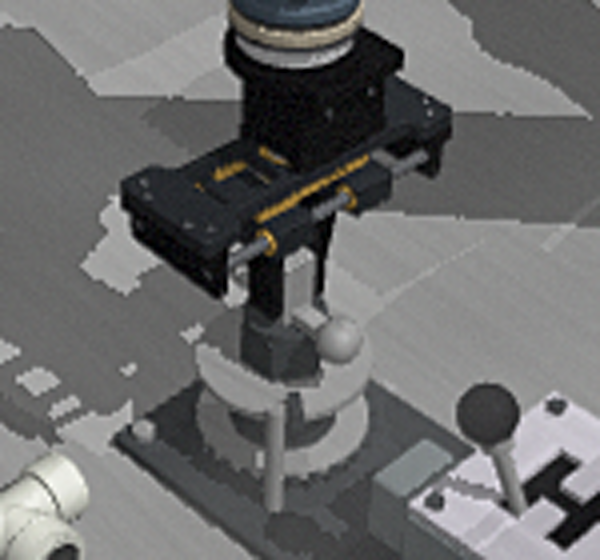

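The lug is at (295, 400), a few degrees short of the post, and there's no torque rise yet. Continuing.

```bash
python3 -m creep '{"dp":[[0.01,0,0],[0.01,0,0],[0,0,0],[0,0,0]],"turn":[[0,0,3],[0,0,3],[0,0,0],[0,0,0]]}' 1 60
python3 - <<'E'
from h import *
snap('scene','r_scene')
o=robot.get_obs(); M=R.from_quat(o['tool_rot']).as_matrix(); print(np.degrees(np.arctan2(M[1,0],M[0,0])),o['ft_force'].round(1),o['moment'].round(2),o['joint_torque'].round(2)[5])
print(tip("lug","scene"))
E
python3 -m creep '{"dp":[[0.01,0,0],[0.01,0,0],[0,0,0],[0,0,0]],"turn":[[0,0,2],[0,0,2],[0,0,0],[0,0,0]]}' 1 60
python3 - <<'E'
from h import *
snap('scene','s_scene'); snap('wrist','s_wrist')
o=robot.get_obs(); M=R.from_quat(o['tool_rot']).as_matrix(); print(o['position'],np.degrees(np.arctan2(M[1,0],M[0,0])),o['ft_force'].round(1),o['moment'].round(2),o['joint_torque'].round(2)[5])
im=cv2.imread('pics/s_scene.png')[130:270,230:380]; cv2.imwrite('pics/s2.png',cv2.resize(im,None,fx=4,fy=4,interpolation=cv2.INTER_CUBIC))
print(tip("lug","scene"))
E
```

```text
time: 28.5
position: [0.5574, 0.0231, 0.1253]
tool_rot: [1.0, -0.027, -0.002, 0.002]
ft_force: [-5.0, -4.1, 7.5]
grip_width: 0.024
-3.041954493569461 [-5.6 -3.9  8.2] [-0.63  1.06  1.05] 1.1
[(0.74, array([0.5923, 0.0727, 0.0853]))]
time: 29.0
position: [0.5575, 0.0229, 0.1254]
tool_rot: [0.998, -0.059, -0.002, 0.003]
ft_force: [-6.6, -4.1, 8.7]
grip_width: 0.0237
[0.55750766 0.02286831 0.12535629] -6.807028562238572 [-6.5 -3.9  8.2] [-0.62  1.08  1.85] 1.88
[(0.71, array([0.5935, 0.0704, 0.0851]))]
```

View pics/s2.png

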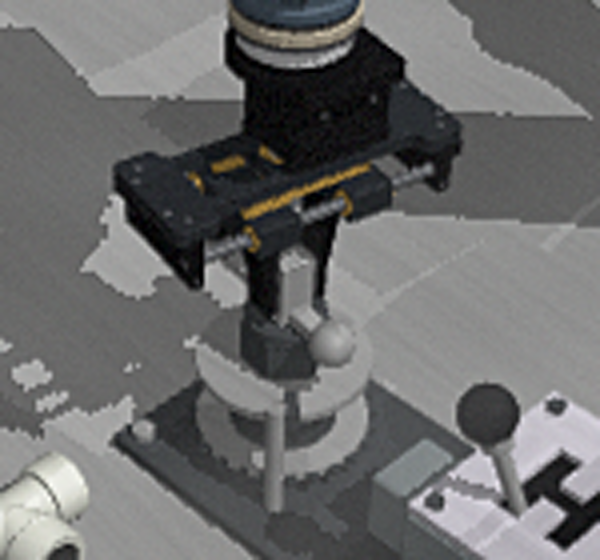

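Torque rose to 1.9 N·m with the lug against the post (lug at 53°, expected about 54°). I'll relieve the twist, open and lift away.

```bash
python3 -m creep '{"dp":[[0,0,-0.05],[0,0,0],[0,0,0]],"turn":[[0,0,-2],[0,0,-2],[0,0,0]]}' 1 60
python3 -m creep '{"dp":[[0,0,0],[0,0,0],[0,0,0],[0,0,0],[0,0,0],[0,0,0],[0,0,-1],[0,0,-2],[0,0,-4],[0,0,-4],[0,0,-4],[0,0,0],[0,0,0]],"turn":[[0,0,0],[0,0,0],[0,0,0],[0,0,0],[0,0,0],[0,0,0],[0,0,0],[0,0,0],[0,0,0],[0,0,0],[0,0,0],[0,0,0],[0,0,0]]}' -1
python3 - <<'E'
from h import *
snap('scene','t_scene'); snap('wrist','t_wrist'); snap('top','t_top')
for n in ["lug","crank","crank_boss","crank_grip","hex_foot","lever_knob","gate_centre","stop_post"]: print(n,[tip(n,c,1) for c in("scene","top","wrist")])
o=robot.get_obs();print(o['position'],o['ft_force'],o['time'])
im=cv2.imread('pics/t_scene.png')[130:270,230:380]; cv2.imwrite('pics/t2.png',cv2.resize(im,None,fx=4,fy=4,interpolation=cv2.INTER_CUBIC))
E
```

```text
time: 29.45
position: [0.5575, 0.0229, 0.1254]
tool_rot: [1.0, -0.029, -0.002, 0.002]
ft_force: [-5.9, -4.9, 5.9]
grip_width: 0.0236
time: 30.75
position: [0.56, 0.0245, 0.2768]
tool_rot: [1.0, -0.03, 0.002, 0.0]
ft_force: [-0.3, -0.0, -0.6]
grip_width: 0.0869
lug [[(0.76, array([0.5943, 0.0711, 0.0882]))], [], [(0.61, array([0.5922, 0.0731, 0.0837]))]]
crank [[(0.93, array([0.5595, 0.0212, 0.0824]))], [], [(0.6, array([0.5564, 0.0185, 0.0813]))]]
crank_boss [[(0.59, array([0.5555, 0.0268, 0.1598]))], [(0.58, array([0.5365, 0.2326, 0.1151]))], [(0.89, array([0.5653, 0.0256, 0.1585]))]]
crank_grip [[(0.91, array([ 0.5519, -0.0569,  0.1759]))], [], [(0.73, array([ 0.5564, -0.0582,  0.1796]))]]
hex_foot [[(0.73, array([0.5575, 0.0232, 0.0781]))], [], []]
lever_knob [[(0.63, array([0.5795, 0.2103, 0.179 ]))], [(0.78, array([0.5802, 0.207 , 0.1799]))], [(0.55, array([0.6052, 0.0677, 0.0897]))]]
gate_centre [[(0.81, array([0.5361, 0.2331, 0.1107]))], [(0.94, array([0.5336, 0.2311, 0.1149]))], []]
stop_post [[(0.76, array([0.6037, 0.0685, 0.0942]))], [], [(0.72, array([0.6064, 0.0664, 0.0934]))]]
[0.55961189 0.02455178 0.27506748] [ 0.25447967 -0.45367844  1.09822627] 32.1
```

View pics/t2.png

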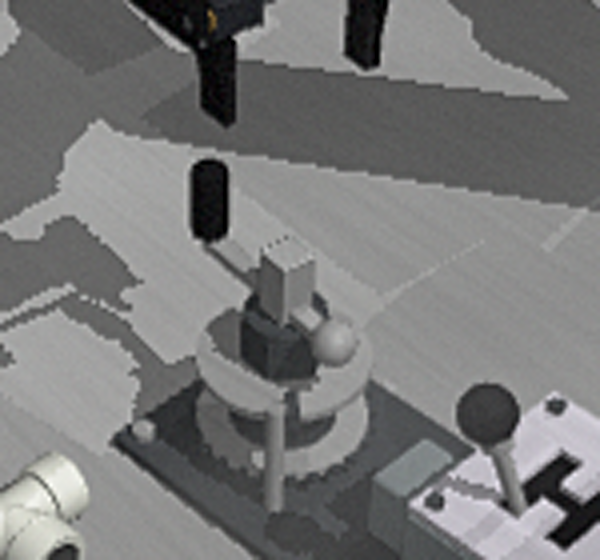

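View pics/t_wrist.png

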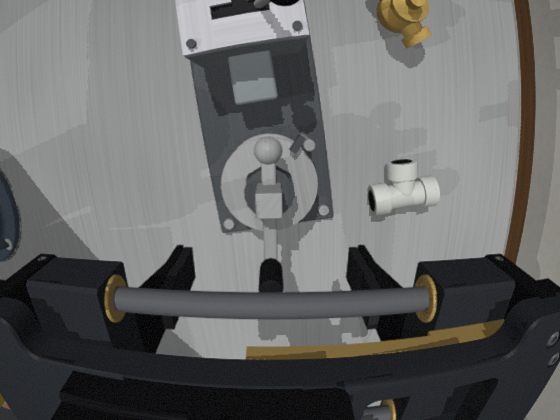

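The crank stands upright and seated. The lug (298, 143) lies against the post (309, 145), the lever is forward in the right lane, and the gripper is clear. Handing in.

Run:
```python
from rig import robot
print(robot.hand_in(), robot.get_obs()['time'])
```

```text
the job is handed in; nothing more can be done
the job is handed in; nothing more can be done
```

The reel is wound to its stop and the job is handed in, at about 32 s of the 61 s allowed; no verdict was reported. I took the lever by its knob through neutral to the far end of the right lane. I then lifted the crank by its boss, set it on the hex and wound the drum clockwise. Finally I eased off the twist, let go and lifted clear.

What my last checks showed:
- **Lever:** after I let go of it, it measured about +0.25 rad forward and -0.20 rad to the side. The last pictures still show it at the far end of the right lane.
- **Drum:** twisting torque rose from about 0 to 1.9 N·m at the end of the wind. The lug measured about 53° against about 55° expected at the stop, and the pictures show it against the post.
- **Crank:** from the arm's height when it seated, its origin was about 80 mm up, as it should be seated. The networks gave 81–82 mm, and the pictures show it upright on the hex.
- **Bystanders:** none looked disturbed in the pictures and the arm never worked near them, but I did not measure them again at the end.

Where readings disagreed:
- **Wrist camera:** its readings were up to 6 mm off the other cameras on some points. One crank reading sat about 4 mm to the side of the hex, but the scene camera put the crank within 3 mm of it.
- **Arm position:** successive readings differed by 1–2 mm shortly after moves.

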